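# Sort the leftovers on the printing bench

### The arm

A 6-joint arm with a two-finger parallel gripper is mounted at the origin on a cart in front of the work surface, level with it; the furniture and walls round the work are solid. World frame = base frame: x ahead of the robot, y to its left, z up, the work surface at z = 0. Lengths are in m, angles in degrees, forces in N, time in s.
With the tool pointing down it reaches from about 0.275 to 0.825 m from the base axis. Payload 4.9 kg.
Tool frame: the origin (TCP) lies at the very end of the fingers, on their centre line; the grasp point (between the pads) lies 19 mm behind it; z points along the fingers, y is the line along which they close (so a half turn about z gives the same grasp; the last joint's range is limited). The gripper opens to 85 mm and grips with 20 to 120 N. Pads are 22 mm wide; open, the fingers measure 114 mm over their backs; the gripper's body (76 mm by 85 mm) begins 54 mm behind the grasp point. The pads swing forward as they close: fully open they stand 13 mm farther back than shut.
Start: joints at [-79.309, 18.69, -11.035, 60.275, 0, 82.311], TCP at [0.173, -0.522, 0.231] pointing down, gripper open.
Joint ranges: [-152.03, 152.03], [-55.5, 102.48], [-74.3, 77.21], [-110.64, 120.58], [-84.22, 78.4], [-180, 180]. Speed limits (degrees/s): [147.25, 147.25, 180, 180, 180, 180].

### API

Orientations are given as a 3x3 rotation matrix whose columns are the frame's x, y, z axes.
In Python, from station import arm, vision gives the robot as it stands. Calls block until the motion is done:
- arm.move_ptp(position, orientation): joint-space move of the TCP to a pose.
- arm.move_l(position, orientation=None, speed=0.15): straight line of the TCP; orientation=None keeps the orientation; speed is the mean speed in m/s.
- arm.goto_joints(angles): joint-space move.
- arm.command_gripper(opening, effort=None): finger opening in m; effort is the grip in N (None keeps the last); returns when the fingers have stopped.
- arm.sleep(seconds).
- arm.inverse_kinematics(position, orientation): joint angles nearest the present ones, or None.
- vision.get_image(name): name is "scene" or "top" or "wrist"; returns a dict with "pixels" (420x560x3 uint8, red, green, blue), "mtx" (3x3 intrinsics, pixels), "k1" (the pictures are not rectified: a ray, as slopes to the right and down, at radius r is drawn at 1 + k1 r^2 times it, then the intrinsics apply), "world_to_cam" (4x4, takes a point from world to camera coordinates); the wrist camera has in their place "mount" (4x4, takes a point from camera to tool coordinates, whose origin is the TCP and whose axes are the flange's). Camera axes: x right, y down, z forward; pixel columns grow to the right and rows downward; lengths in m; the calibration is good to about 2 mm. A picture is of the moment at which its call begins: read the wrist's pose just before it. There is no depth.
A pose or a line that the arm cannot do raises arm.MotionError and nothing moves.
- arm.hand_in(): hands the job in; it is judged then, once.
Trained networks look in a picture, given as the dict that the camera call returned (one of the last four; its "shot" number tells which), for a name from the list of things; names that differ only in an ending like _2 or _b are one class to them, and where a whole thing is asked for, a point or a joint stands for the part that bears it (a point fixed in the world has none). Each returns a list of dicts, best first, with "p" (0 to 1); they miss things now and then, are a little off and sometimes report something else, mostly with a low value. They report only what shows in the picture. A call takes as long as a camera call. They do not tell look-alikes from the thing itself.
- vision.look_for(picture, name): "centre" ([x, y, z] in m, in world coordinates, good to about 4 mm: the middle of the surface that is visible of it).
- vision.spot_point(picture, name): "centre" ([x, y, z] in m, in world coordinates, good to about 4 mm: a listed point, or the origin of a listed thing).
Readings, each from a call of its own:
- arm.get_time(): time.
- arm.get_joint_pos(): joint angles.
- arm.get_joint_velocities(): joint speeds.
- arm.get_effort(): joint torques, N m.
- arm.get_eef_pos(): TCP position.
- arm.get_tcp_rot(): TCP orientation.
- arm.get_ft_force(): force on the tool from outside, world axes, zero at the start.
- arm.get_ft_torque(): the same for the moment, N m.
- arm.get_gripper_width(): finger opening in m.
- arm.get_grip_force(): force on a finger pad.
Only numpy, scipy, OpenCV 4.12 (cv2) and the standard library are available. Lean on these libraries where they do the work, as an engineer would, in place of code of your own. Each camera call takes 0.05 s, during which the arm holds its last target. There are 200 camera calls.

### The job

Sort the mixed row on the bench: stand both thread spools upright in the low black tray, stand both dropper bottles upright in the deep cream tray, and lay the memory stick flat in the middle of the stack of note cards. Leave the clear cup and the roll of tape standing where they are.

Things in the scene. Friction and masses are not known exactly. Their poses are not given: they have to be found in the camera images.
- spool_a: thread spool, orange thread between two white flanges; round, 30 mm diameter at the flanges (25 mm between them), 40 mm tall, standing; about 30 g; origin at the centre of its underside, z up its axis
- spool_b: thread spool, teal thread between two white flanges; round, 30 mm diameter at the flanges (25 mm between them), 40 mm tall, standing; about 30 g; origin at the centre of its underside, z up its axis
- dropper_a: small white dropper bottle with a screw cap; round body 26 mm diameter up to 30 mm height, then the cap, 15 mm diameter, up to 44 mm; standing; about 25 g; origin at the centre of its underside, z up. It is the same as the other dropper bottle
- dropper_b: small white dropper bottle with a screw cap; round body 26 mm diameter up to 30 mm height, then the cap, 15 mm diameter, up to 44 mm; standing; about 25 g; origin at the centre of its underside, z up. It is the same as the other dropper bottle
- stick: blue memory stick with a metal plug, lying flat, 8 mm thick, about 15 g; its blue body is 40 mm long and 18 mm wide, the plug makes it about 58 mm long in all; origin near the middle of its underside. In its own frame the stick's long direction, plug to body end, is (0.41, 0.91, 0) and across its width is (0.91, -0.41, 0); the middle of the blue body lies at x = 1.4 mm, y = 5.2 mm
- low_tray: low square black plastic tray, fixed to the bench, open above, 131 x 131 mm outside, 32 mm high; its sloping walls leave a clear floor of 90 x 90 mm, 3 mm above the bench; origin at the centre of its underside, x and y square to its walls
- deep_tray: deep cream cardboard tray, fixed to the bench, open above, 126 mm along its x, 98 mm along its y, 55 mm high; inside 108 mm (x) by 76 mm (y), floor 3 mm above the bench; origin at the centre of its underside
- cards: stack of cream note cards, fixed to the bench, 73 mm along its x, 98 mm along its y, its flat top 8 mm above the bench; origin at the centre of its underside
- cup: clear measuring cup, a bystander, 63 mm diameter at the rim, 62 mm tall, standing loose and light; origin at the centre of its underside
- tape: white roll of tape with a brown core, a bystander, 55 mm diameter, 50 mm tall, standing loose on its end; origin at the centre of its underside
Mind the look-alikes: they are no part of the job. What is shaped like the spool_a but pink or yellow is not meant.

How it is judged (in metres and radians):
At the end, for the whole second after the job is handed in: Both spools stand upright (0.2 rad) on the low black tray's floor, both droppers likewise in the deep cream tray; the stick lies flat on the cards, its origin within 15 mm of their middle along both card axes; all at rest. Cup and tape never moved over 30 mm or knocked over (x of spool_a in the frame of low_tray between -0.045 and 0.045 m and y of spool_a in the frame of low_tray between -0.045 and 0.045 m and z of each of spool_a, spool_b in the frame of low_tray below 0.012 m and angle between each of spool_a, dropper_a, spool_b, dropper_b's own z axis and vertical below 0.2 rad and linear speed of each of spool_a, dropper_a, spool_b, dropper_b, stick below 0.02 m/s and angular speed of each of spool_a, dropper_a, spool_b, dropper_b, stick below 0.3 rad/s and x of dropper_a in the frame of deep_tray between -0.05 and 0.05 m and y of dropper_a in the frame of deep_tray between -0.035 and 0.035 m and z of each of dropper_a, dropper_b in the frame of deep_tray below 0.012 m and x of spool_b in the frame of low_tray between -0.045 and 0.045 m and y of spool_b in the frame of low_tray between -0.045 and 0.045 m and x of dropper_b in the frame of deep_tray between -0.05 and 0.05 m and y of dropper_b in the frame of deep_tray between -0.035 and 0.035 m and x of stick in the frame of cards between -0.015 and 0.015 m and y of stick in the frame of cards between -0.015 and 0.015 m and z of stick in the frame of cards between 0.004 and 0.014 m and angle between stick's own z axis and vertical below 0.15 rad); the robot touches nothing.
It fails at once if the clear cup is moved by more than 30 mm or knocked over (distance of cup from where it was at the start of the episode above 0.03 m or angle between cup's own z axis and vertical above 0.6 rad).
It fails at once if the tape roll is moved by more than 30 mm or knocked over (distance of tape from where it was at the start of the episode above 0.03 m or angle between tape's own z axis and vertical above 0.6 rad).
It also fails if it takes over 120 s, if anything falls off the work surface, if the arm or the gripper's body presses on something with over 40 N, if the wrist force passes 120 N, or if a joint passes its speed limit or range.

## Working session

There is one attempt and no reset: what is moved stays moved. The work goes in short steps, each a Python script; the robot and the scene stay as the last script left them, time stands still between calls to the robot, and variables do not carry over. Pictures are saved under pics/ and viewed, at most 14 in all, crops included, and the job is handed in when it is done.

```bash
mkdir -p pics; ls
python3 - <<'E'
from station import arm, vision
import cv2
for n in ("scene","top"):
    p=vision.get_image(n); cv2.imwrite(f"pics/{n}0.png",cv2.cvtColor(p["pixels"],cv2.COLOR_RGB2BGR))
    print(n,p["k1"],p["mtx"].tolist() if hasattr(p["mtx"],'tolist') else p["mtx"])
    for t in ["spool_a","dropper_a","stick","low_tray","deep_tray","cards","cup","tape"]:
        print(t,[([round(float(v),3) for v in d["centre"]],round(d["p"],2)) for d in vision.spot_point(p,t)])
print(arm.get_time())
E
```

```text
pics
scene 0.02682005894738335 [[401.47614587822943, 0.0, 282.6958105810136], [0.0, 401.47614587822943, 213.73454543675808], [0.0, 0.0, 1.0]]
spool_a [([0.428, 0.039, 0.005], 0.74), ([0.59, -0.252, -0.003], 0.58), ([0.42, -0.279, -0.002], 0.49), ([0.439, -0.064, 0.002], 0.48)]
dropper_a [([0.432, 0.159, -0.001], 0.72), ([0.444, 0.282, 0.002], 0.7), ([0.437, -0.064, 0.006], 0.29)]
stick [([0.429, -0.176, 0.003], 0.56)]
low_tray [([0.572, -0.022, 0.004], 0.69)]
deep_tray [([0.561, 0.263, -0.0], 0.97)]
cards [([0.505, -0.318, 0.0], 0.56), ([0.563, 0.262, -0.002], 0.2)]
cup []
tape [([0.563, 0.261, -0.002], 0.61), ([0.552, -0.177, 0.001], 0.59)]
top -0.1099834115669504 [[494.5813986205372, 0.0, 270.8221863416304], [0.0, 494.5813986205372, 202.9469452000349], [0.0, 0.0, 1.0]]
spool_a [([0.431, 0.043, 0.006], 0.71), ([0.44, -0.061, 0.002], 0.67), ([0.418, -0.279, 0.001], 0.65), ([0.592, -0.258, 0.001], 0.58), ([0.434, 0.16, -0.002], 0.33)]
dropper_a [([0.434, 0.162, -0.001], 0.48), ([0.442, 0.284, -0.004], 0.42)]
stick [([0.427, -0.173, -0.001], 0.43)]
low_tray [([0.573, -0.029, -0.003], 0.67), ([0.437, -0.063, -0.002], 0.35)]
deep_tray [([0.566, 0.262, -0.003], 0.85)]
cards [([0.505, -0.316, -0.002], 0.87)]
cup [([0.551, 0.115, -0.003], 0.68)]
tape [([0.555, -0.178, 0.004], 0.81)]
0.9
```

View pics/top0.png

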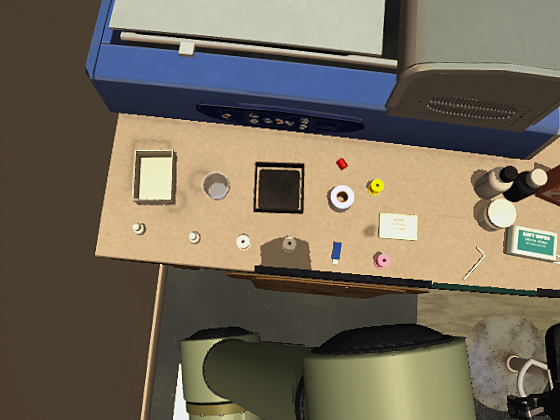

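View pics/scene0.png

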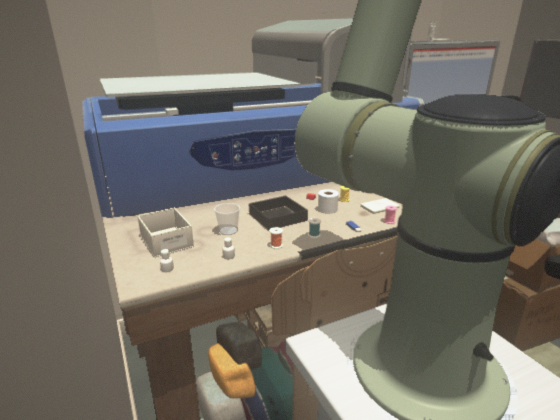

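```bash
cat > h.py <<'E'
from station import arm, vision
import numpy as np, cv2
def R(deg):                      # tool down, closing axis (y) at deg in world xy
    c,s=np.cos(np.radians(deg)),np.sin(np.radians(deg))
    return np.array([[-s,c,0],[c,s,0],[0,0,-1.]])
def best(pos,deg):               # of the two equal grasps, the one with the lesser wrist turn
    c=[(abs(q[5]),R(d)) for d in (deg,deg+180) if (q:=arm.inverse_kinematics(pos,R(d))) is not None]
    return min(c,key=lambda t:t[0])[1]
def shot(name):
    W=np.eye(4); W[:3,:3]=arm.get_tcp_rot(); W[:3,3]=arm.get_eef_pos()
    p=vision.get_image(name)
    if name=="wrist": p["world_to_cam"]=np.linalg.inv(W@np.array(p["mount"]))
    return p
def proj(p,X):                   # world points (N,3) -> pixels
    T=np.array(p["world_to_cam"]); K=np.array(p["mtx"])
    c=X@T[:3,:3].T+T[:3,3]; s=c[:,:2]/c[:,2:]
    s=s*(1+p["k1"]*(s**2).sum(1,keepdims=True))
    uv=s@K[:2,:2].T+K[:2,2]; uv[c[:,2]<=0]=-1
    return uv
def ortho(p,xmax,ymax,w,h,z=0,mm=1.):   # row down = -x, col right = -y
    r,c=np.mgrid[:h,:w]
    X=np.stack([xmax-r*mm/1e3,ymax-c*mm/1e3,0*r+z],-1).reshape(-1,3)
    m=proj(p,X).reshape(h,w,2).astype(np.float32)
    return cv2.remap(np.ascontiguousarray(p["pixels"]),m[...,0],m[...,1],cv2.INTER_LINEAR)
def save(n,im): cv2.imwrite(f"pics/{n}.png",cv2.cvtColor(im,cv2.COLOR_RGB2BGR))
E
python3 - <<'E'
from h import *
rows=[]
print(arm.get_ft_force())
for i,y in enumerate((-0.24,-0.0,0.23)):
    pos=[0.43,y,0.33]; arm.move_ptp(pos,best(pos,90))
    p=shot("wrist")
    if i==0: print(np.round(p["mount"],3).tolist(),p["k1"],np.round(p["mtx"],0).tolist())
    save(f"w{i}",p["pixels"]); np.savez(f"w{i}.npz",pixels=p["pixels"],mtx=p["mtx"],k1=p["k1"],world_to_cam=p["world_to_cam"])
    rows.insert(0,ortho(p,0.66,y+0.133,266,300))
    for t in ["spool_a","dropper_a","stick","low_tray","deep_tray","cards","cup","tape"]:
        print(t,[([round(float(v),3) for v in d["centre"]],round(d["p"],2)) for d in vision.spot_point(p,t)])
save("ortho",np.hstack(rows)); print(arm.get_time(),arm.get_joint_pos())
E
```

```text
[-0.51101897 -1.27104489  0.32361165]
[[-0.0, -0.964, -0.267, 0.067], [1.0, -0.0, 0.0, 0.001], [-0.0, -0.267, 0.964, -0.143], [0.0, 0.0, 0.0, 1.0]] -0.08354757674086657 [[374.0, 0.0, 282.0], [0.0, 374.0, 212.0], [0.0, 0.0, 1.0]]
spool_a [([0.431, 0.043, 0.002], 0.89), ([0.421, -0.282, -0.0], 0.82), ([0.437, -0.067, 0.003], 0.79), ([0.588, -0.255, -0.001], 0.69)]
dropper_a []
stick [([0.439, -0.067, -0.0], 0.67), ([0.431, -0.174, 0.0], 0.6)]
low_tray [([0.572, -0.031, -0.002], 0.94)]
deep_tray []
cards [([0.509, -0.318, 0.0], 0.59)]
cup [([0.553, 0.113, 0.0], 0.83)]
tape [([0.551, -0.172, 0.002], 0.55)]
spool_a [([0.589, -0.256, 0.0], 0.82), ([0.436, -0.071, -0.001], 0.7), ([0.433, 0.043, -0.001], 0.56), ([0.421, -0.277, -0.001], 0.56)]
dropper_a [([0.44, 0.289, 0.004], 0.9), ([0.428, 0.154, -0.004], 0.78)]
stick [([0.431, -0.177, -0.0], 0.79)]
low_tray [([0.57, -0.028, 0.0], 0.77), ([0.565, 0.264, -0.002], 0.2)]
deep_tray [([0.564, 0.264, -0.001], 0.81)]
cards [([0.507, -0.316, 0.002], 0.95), ([0.552, -0.17, -0.0], 0.47)]
cup [([0.552, 0.116, -0.002], 0.55)]
tape [([0.551, -0.169, -0.0], 0.64)]
spool_a [([0.438, -0.069, -0.001], 0.73), ([0.433, 0.042, 0.003], 0.6)]
dropper_a [([0.433, 0.154, -0.004], 0.96), ([0.437, 0.288, 0.002], 0.58), ([0.568, 0.266, 0.002], 0.42)]
stick []
low_tray [([0.57, -0.029, 0.001], 0.87)]
deep_tray [([0.565, 0.264, 0.002], 0.94)]
cards []
cup [([0.551, 0.116, -0.001], 0.85)]
tape []
5.9333 [ 1.94014428e+01  9.17623360e+00 -9.09484723e+00  7.17241859e+01
 -1.04067755e-03  1.94580368e+01]
```

View pics/ortho.png

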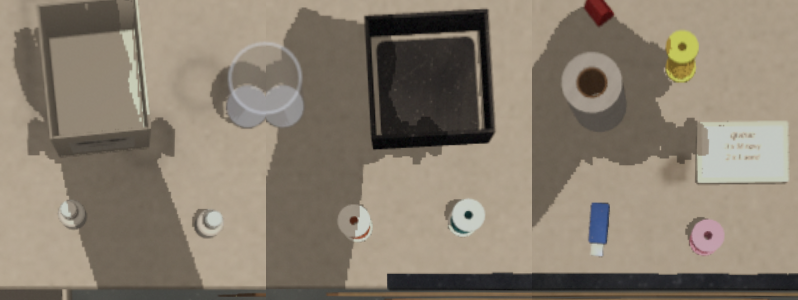

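Run:
```python
from h import *
P=[dict(np.load(f"w{i}.npz")) for i in range(3)]
for p in P: p["k1"]=float(p["k1"])
def box(lx,ly,x,y,a):
    c,s=np.cos(np.radians(a)),np.sin(np.radians(a)); q=np.array([[1,1],[1,-1],[-1,-1],[-1,1]])*[lx/2,ly/2]
    return q@np.array([[c,s],[-s,c]])+[x,y]
circ=lambda r,x,y:np.array([[x+r*np.cos(t),y+r*np.sin(t)] for t in np.linspace(0,6.28,40)])
tiles=[]
def tile(p,x,y,z,poly,mm):
    xm,ym=x+130*mm/1e3,y+130*mm/1e3
    im=ortho(p,xm,ym,260,260,z,mm)
    for q in poly:
        px=np.stack([(ym-q[:,1])*1e3/mm,(xm-q[:,0])*1e3/mm],1).round().astype(np.int32)
        cv2.polylines(im,[px],True,(255,0,0),1)
    tiles.append(im)
tile(P[2],.565,.264,.055,[box(.126,.098,.565,.264,5),box(.108,.076,.565,.264,5)],.65)
tile(P[1],.571,-.029,.032,[box(.131,.131,.571,-.029,4)],.65)
tile(P[0],.508,-.318,.008,[box(.073,.098,.508,-.318,0)],.5)
tile(P[0],.430,-.174,.008,[box(.058,.018,.430,-.174,-3.6)],.35)
for p,n,pts,z,r in ((P[2],0,[(.439,.287),(.431,.156)],.044,.0075),(P[1],1,[(.432,.043),(.437,-.067)],.040,.015)):
    t=[]
    for x,y in pts:
        tile(p,x,y,z,[circ(r,x,y)],.35); t.append(tiles.pop()[65:195])
    tiles.append(np.vstack(t))
save("chk",np.vstack([np.hstack(tiles[:3]),np.hstack(tiles[3:])]))
```

```text
(no output)
```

View pics/chk.png

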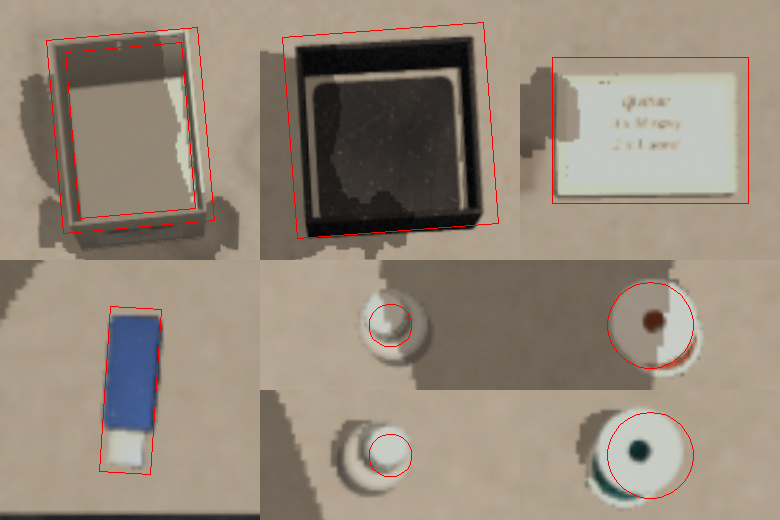

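```bash
cat >> h.py <<'E'
def pick(x,y,deg,z,opening=.06,effort=30,up=.13):
    O=best([x,y,up],deg); arm.command_gripper(opening)
    arm.move_ptp([x,y,up],O); arm.move_l([x,y,z],speed=.1)
    arm.command_gripper(0,effort)
    print("grip",round(arm.get_gripper_width(),4),np.round(arm.get_grip_force(),1),np.round(arm.get_eef_pos(),4))
    arm.move_l([x,y,up],speed=.12); print("lifted",round(arm.get_gripper_width(),4))
def place(x,y,deg,z,opening,up=.13):
    O=best([x,y,up],deg); arm.move_ptp([x,y,up],O)
    arm.move_l([x,y,z],speed=.1); print("down",np.round(arm.get_ft_force(),1),round(arm.get_gripper_width(),4))
    arm.command_gripper(opening); arm.sleep(.2); arm.move_l([x,y,up],speed=.1)
    print("t",arm.get_time())
def at(c,deg,dx,dy):
    a=np.radians(deg); return c[0]+dx*np.cos(a)-dy*np.sin(a), c[1]+dx*np.sin(a)+dy*np.cos(a)
DEEP=(.564,.265),6.3; LOW=(.569,-.029),3.7
E
python3 - <<'E'
from h import *
pick(.440,.2875,96.3,.004)
place(*at(*DEEP,.026,0),96.3,.0085,.038)
pick(.433,.158,96.3,.004)
pos=arm.get_eef_pos(); p=shot("wrist"); t=vision.get_image("top")
save("chk2",np.hstack([cv2.resize(p["pixels"],(400,300)),cv2.resize(t["pixels"],(400,300))]))
E
```

```text
grip 0.0243 29.5 [0.4403 0.2877 0.0045]
lifted 0.0241
down [-0.8 -1.2  1.5] 0.0242
t 14.05
grip 0.0241 29.4 [0.4334 0.1581 0.0045]
lifted 0.0241
```

View pics/chk2.png

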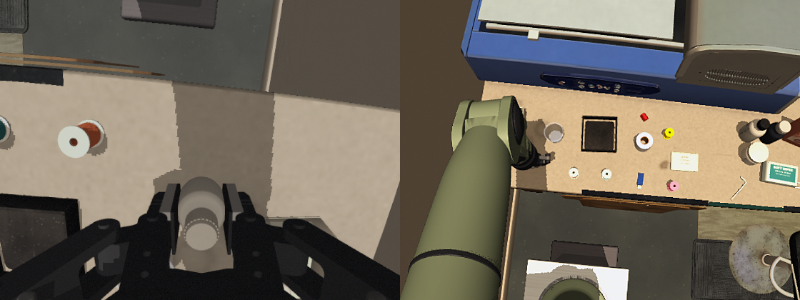

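Run:
```python
from h import *
place(*at(*DEEP,-.024,0),96.3,.0085,.038)
pick(.4335,.042,93.7,.006)
place(*at(*LOW,.021,0),93.7,.0105,.044)
pick(.438,-.0640,93.7,.006)
place(*at(*LOW,-.021,0),93.7,.0105,.044)
pick(.436,-.1755,86.3,.0025,opening=.05)
p=shot("wrist"); 
pos=[.5113,-.3173]
place(*pos,86.3,.0115,.04,up=.1)
q=[.43,-.20,.33]; arm.move_ptp(q,R(90)); a=shot("wrist")
q=[.43,.10,.33]; arm.move_ptp(q,R(90)); b=shot("wrist")
save("chk3",np.vstack([np.hstack([ortho(b,.65,.34,400,280,.03),ortho(a,.65,-.0,400,280,.01)]),np.hstack([p["pixels"][::2,::2],vision.get_image("scene")["pixels"][100:310,100:620]])[:,:800] if 0 else np.hstack([cv2.resize(p["pixels"],(400,300)),cv2.resize(vision.get_image("scene")["pixels"][100:310,100:420],(400,300))])]))
for pic,n in((b,"dropper_a"),(b,"spool_a"),(a,"stick"),(a,"cards")): print(n,[(np.round(d["centre"],3).tolist(),round(d["p"],2)) for d in vision.spot_point(pic,n)])
print(arm.get_time(),at(*DEEP,.026,0),at(*LOW,.021,0))
```

```text
down [-0.6 -1.1 -0. ] 0.0237
t 22.1833
grip 0.0282 29.3 [0.434  0.0419 0.0064]
lifted 0.028
down [ 0.2 -0.2  0.1] 0.0276
t 30.375
grip 0.0282 29.2 [ 0.4384 -0.0641  0.0064]
lifted 0.0278
down [-0.  -0.3 -0.2] 0.0281
t 38.0333
grip 0.0166 29.6 [ 0.4363 -0.1757  0.003 ]
lifted 0.0166
down [ 0.4  0.4 -0. ] 0.0168
t 45.4167
dropper_a [([0.59, 0.266, 0.003], 0.77), ([0.539, 0.261, 0.0], 0.66)]
spool_a [([0.589, -0.255, -0.0], 0.86), ([0.547, -0.034, 0.008], 0.73), ([0.591, -0.027, 0.007], 0.6)]
stick [([0.506, -0.319, 0.009], 0.81)]
cards [([0.508, -0.316, 0.001], 0.81), ([0.59, -0.024, 0.007], 0.67)]
47.9667 (np.float64(0.5898429848418346), np.float64(0.2678530920883672)) (np.float64(0.5899562279837157), np.float64(-0.027644821526687884))
```

View pics/chk3.png

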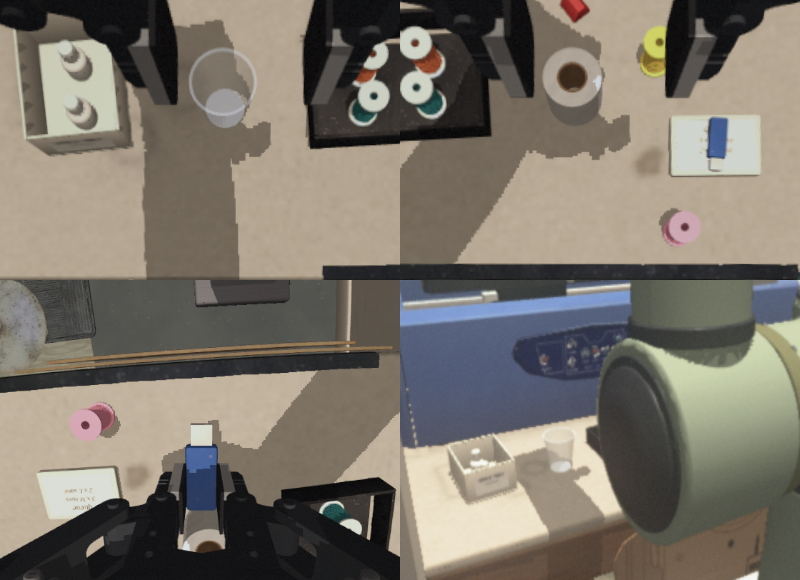

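The picture shows both droppers upright in the cream tray (75,60 and 78,110). Both spools stand upright in the black tray, and the stick lies flat in the middle of the cards (717,143). The cup and tape are where they were.

```bash
python3 -c "
from station import arm
arm.sleep(.3); print(arm.hand_in())"
```

```text
the job is handed in; nothing more can be done
None
```

I handed the job in at about 48 s: both spools stand in the black tray, both droppers stand in the cream tray, and the stick lies flat in the middle of the cards, with the cup and tape left in place; my last pictures confirmed this, but the hand-in gave no verdict.

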